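# Transfer a coupon carrier over the rail end stops and dock it

## Task

A rinsed test coupon hangs in its carrier on the draining rail (the stand on the left, with the drip tray): take the carrier nearest the gap between the stands, slide it along out from under the hood, lift it over the end stop and hang it on the measuring rail (the stand on the right). Then slide it on under that hood against the spring contact until the catch drops behind it and holds it, and let go. Go gently, never loading rails, stops or contact with more than 25 N, and leave the other carrier hanging where it is.

Things in the scene. Friction and masses are not known exactly. Their poses are not given: they have to be found in the camera images.
- carrier_grip (a point): Centre of the black ribbed grip block of the carrier to be moved (the one nearest the gap between the stands). Block 18 x 20 x 30 mm (x, y, z), upright in front of the rail, top free; grip it from above across its 20 mm (along the rail). Carrier axes: y along the rail, z up, -x to the front (robot).
- carrier_saddle (a point): Same carrier: centre of the underside of the white saddle's crown, which rests on the rail top; 26 mm behind (+x) and 34 mm below the grip centre. Saddle 30 mm long along the rail, crown 4 mm thick; its slot straddles the 6 mm rail with about 2 mm play each side; legs reach 10 mm (front) and 7.5 mm (back) below the rail top.
- carrier: The carrier, about 0.2 kg; origin = carrier_saddle. A dark steel coupon, 38 mm wide, hangs to 130 mm below it on a bracket: a 20 mm wide strap in front (14 mm ahead of the rail's middle, so pass each stop in line with its rail) that turns back under the rail 52 mm below the origin; so it can rise 36 mm at most while over a rail (16 mm deep). Its legs clear a stop from 21 mm up.
- carrier_waiting_saddle (a point): The second carrier of the same kind, farther along the draining rail; same point. It stays where it hangs.
- rail_a: Draining stand (left, fixed, with drip tray); origin on the bench under rail_a_stop. Rail: flat bar 6 mm thick, top 185 mm above the bench, 240 mm long. A hood lip (underside 9 mm, top 12 mm over the rail top) covers it except the 50 mm next to rail_a_stop: under it a carrier can rise only 5 mm. Nothing else rises over 12 mm above the rail top.
- rail_a_stop (a point): Point on the draining rail's top at the rail-side face of the end stop next to the gap. The stop is 8 mm thick along the rail, 16 mm wide, and stands 10 mm above the rail top. The rail runs from here along +y of this frame; the first 50 mm are open above.
- rail_a_far (a point): Point on the draining rail's top 220 mm along +y from rail_a_stop.
- rail_b: Measuring stand (right, fixed), of the same make and heights, at a small angle and offset to the first; origin on the bench under rail_b_stop. Its rail is 235 mm long and carries the dock: a grey block clamped by a screw, its stop face 110 to 180 mm along -y from rail_b_stop; where exactly is not measured: feel for it (or look).
- rail_b_stop (a point): Point on the measuring rail's top at the rail-side face of its end stop next to the gap (8 mm thick, toward the gap; 10 mm above the rail top). The rail runs from here along -y of this frame; the first 50 mm are open above, the rest lies under the hood lip.
- rail_b_far (a point): Point on the measuring rail's top 215 mm along -y from rail_b_stop.
- pin (a joint): Spring contact pin of the dock, m: 0 = out (9 mm ahead of the dock's stop face), larger = pressed in by the saddle's leading end. 2.4 N to start it, 0.8 N more per mm; at 9 mm (9.6 N, plus friction) the saddle meets the hard stop face.
- catch (a joint): Sprung drop catch of the dock, a steel arm over the rail, rad: 0 = down. The saddle lifts its nose to about 0.08 with some 3 N, about 30 mm before it touches the pin; it drops behind the saddle when the pin is pressed about 4.5 mm and holds the carrier against the pin. The arm stays in the rail's plane, below 30 mm above the rail top.

How it is judged (in metres and radians):
On the way, in this order (a step that is already met when the one before it is completed fails the run):
1. the carrier is lifted over the draining rail's end stop (y of carrier_saddle in the frame of rail_a_stop below -0.004 m and z of carrier_saddle in the frame of rail_a_stop above 0.01 m).
2. the saddle sits on the measuring rail, inside its end stop (y of carrier_saddle in the frame of rail_b_stop below -0.012 m and z of carrier_saddle in the frame of rail_b_stop between -0.004 and 0.005 m and x of carrier_saddle in the frame of rail_b_stop between -0.005 and 0.005 m), for 0.1 s.
At the end, for the whole second after the job is handed in: The carrier hangs let go and at rest on the measuring rail (saddle within 3 mm of the rail top, 4 mm of its middle, tilt under 0.15 rad), held by the dropped catch (under 0.05 rad) with the contact pin pressed over 3 mm; the waiting carrier has moved under 10 mm (value of joint pin above 0.003 m and value of joint catch below 0.05 rad and z of carrier_saddle in the frame of rail_b_stop between -0.003 and 0.003 m and x of carrier_saddle in the frame of rail_b_stop between -0.004 and 0.004 m and angle between carrier_saddle's own z axis and vertical below 0.15 rad and linear speed of carrier below 0.01 m/s and distance of carrier_waiting_saddle from where it was at the start of the episode below 0.01 m); the robot touches nothing.
It fails at once if the carrier is pressed against the draining stand with more than 25 N (contact force between carrier and rail_a above 25 N).
It fails at once if the carrier is pressed against the measuring stand, its dock included, with more than 25 N (contact force between carrier and rail_b above 25 N).
It fails at once if the robot presses on a stand or the dock with more than 25 N (contact force between the arm and rail_b above 25 N or contact force between the arm and rail_a above 25 N).
It fails at once if the waiting carrier is moved by more than 10 mm (distance of carrier_waiting_saddle from where it was at the start of the episode above 0.01 m).
It also fails if it takes over 61 s, if anything falls off the work surface, if the arm or the gripper's body presses on something with over 40 N, if the wrist force passes 120 N, or if a joint passes its speed limit or range.

## Robot

A 7-joint arm with a two-finger parallel gripper is mounted at the origin on a cart in front of the work surface, level with it; the furniture and walls round the work are solid. World frame = base frame: x ahead of the robot, y to its left, z up, the work surface at z = 0. Lengths are in mm, angles in rad, forces in N, time in s.
With the tool pointing down it reaches from about 400 to 875 mm from the base axis. Payload 4.4 kg.
Tool frame: the origin (TCP) lies on the centre line of the jaws, within the pads' length; the fingertips stand 14 mm ahead of it and the grasp point (between the pads) lies 5 mm behind it; z points along the fingers, y is the line along which they close (so a half turn about z gives the same grasp; the last joint's range is limited). The gripper opens to 85 mm and grips with 20 to 120 N. Pads are 22 mm wide; open, the fingers measure 114 mm over their backs; the gripper's body (76 mm by 85 mm) begins 54 mm behind the grasp point. The pads swing forward as they close: fully open they stand 13 mm farther back than shut.
Start: joints at [-1.178, 0.628, 0.038, 1.517, -0.027, 0.996, -0.02], TCP at [287.847, 582.805, 245.313] pointing down, gripper open.
Joint ranges: [-3.06, 3.06], [-0.37, 2.12], [-1.25, 1.32], [0.18, 2.47], [-1.1, 4.24], [0.23, 1.98], [-2.94, 2.94]. Speed limits (rad/s): [2.57, 2.57, 3.14, 3.14, 3.14, 3.14, 3.14].

## Interface

Orientations are given as a unit quaternion [x, y, z, w].
In Python, from plant import sensors, capture, camera_info, workorder, nets gives the robot as it stands. The module is installed in compiled form; this text tells all that it offers.
- The arm moves only by the tool arm_command, never from a script. Its argument "deltas" is a list of rows, each a list of 7 numbers: the shift along the world's x, y, z in m, then the turn, a rotation vector about the world's x, y, z in degrees, then the finger opening in m, from 0 to 0.0854. In form: [[dx, dy, dz, ax, ay, az, grip], ...]. A call has 1 to 5 rows; each row is the pose to reach, as a shift and turn from the pose commanded when the call began; what a row does not reach only later rows make up. A row lasts 1/8 s, in which the tool goes at most 62.5 mm and 10.7 degrees, less where a joint would pass 70% of its speed; a pose out of reach is approached as far as the arm can. A call with a gripper value outside its range is refused whole. The fingers move at their own pace and stop on an object; "newtons" is the grip in N (left out, the last holds). Time passes only in rows, so rows that repeat a pose let the fingers close. It gives the time, the measured TCP pose, the force, the opening and the grip force at its end, in the units of the state.
- sensors.get_obs(): the state, without advancing time (a new reading comes with each control period).
- capture(name): name is "side" or "top"; returns the picture (384x512x3 uint8, red, green, blue); there is no depth.
- camera_info(name): a dict with "fov_y" (degrees; the focal length in pixels is half the picture's height over the tangent of half this angle, whatever the lens; pixels are square), "cx", "cy" (the principal point, pixels), "D" ([k1, k2, p1, p2, k3] as OpenCV has them; the pictures are not rectified), "R" (3x3) and "t" (3): a world point X has camera coordinates R X + t. Camera axes: x right, y down, z forward; pixel columns grow to the right and rows downward; lengths in mm; the calibration is good to about 2 mm. A picture is of the moment at which its call begins. camera_info takes no time and is no camera call.
- workorder.hand_in(): hands the job in; it is judged then, once.
Trained networks look in the newest picture that a camera, given by its name, has taken for a name from the list of things; names that differ only in an ending like _2 or _b are one class to them, and where a whole thing is asked for, a point or a joint stands for the part that bears it (a point fixed in the world has none). Each returns a list of dicts, best first, with "conf" (0 to 1); they miss things now and then, are a little off and sometimes report something else, mostly with a low value. They report only what shows in the picture. A call takes as long as a camera call.
- nets.boxes_of(name, camera): "location" ([x, y, z] in mm, in world coordinates, good to about 4 mm: the middle of the surface that is visible of it).
- nets.outline_of(name, camera): "pixels" (384x512 bool, what is visible of it).
The state is a dict: "t": time; "joint_pos": joint angles; "dq": joint speeds; "joint_torque": joint torques, N m; "tcp_pos": TCP position; "tool_rot": TCP orientation; "wrist_force": force on the tool from outside, world axes, zero at the start; "ft_torque": the same for the moment, N m; "finger_gap": opening from 0.0 (shut) to 1.0 (fully open); "gripper_force": force on a finger pad.
Only numpy, scipy, OpenCV 4.12 (cv2) and the standard library are available. Lean on these libraries where they do the work, as an engineer would, in place of code of your own. Each camera call takes 0.05 s, during which the arm holds its last target. There are 200 camera calls.

## Working session

There is one attempt and no reset: what is moved stays moved. The work goes in short steps, Python scripts to look and compute and a tool call to move; the robot and the scene stay as the last step left them, time stands still between calls to the robot, and variables do not carry over. Pictures are saved under pics/ and viewed, at most 10 in all, crops included, and the job is handed in when it is done.

Besides the shell and the picture viewer there is one more tool, called as name([rows], argument=value, ...), one row to a line, values as JSON. arm_command: Moves the arm, as the interface text tells. Its arguments: {"type":"object","properties":{"deltas":{"type":"array","items":{"type":"array","items":{"type":"number"}}},"newtons":{"type":"number"}},"required":["deltas"]}

```bash
mkdir -p pics
python3 - <<'E'
from plant import sensors, capture, camera_info, nets
import cv2,numpy as np
o=sensors.get_obs();print(o)
for c in("side","top"):
    im=capture(c);cv2.imwrite(f"pics/{c}0.png",cv2.cvtColor(im,cv2.COLOR_RGB2BGR))
    print(c,camera_info(c))
    for n in("carrier_grip","carrier_saddle","carrier_waiting_saddle","rail_a_stop","rail_a_far","rail_b_stop","rail_b_far","pin","catch"):
        try:print(n,[(np.round(d["location"],1).tolist(),round(d["conf"],2)) for d in nets.boxes_of(n,c)][:4])
        except Exception as e:print(n,e)
E
```

```text
{'t': 0.0, 'joint_pos': array([-1.17778548,  0.62934269,  0.03846346,  1.51837186, -0.02699794,
        0.99627315, -0.02001157]), 'dq': array([ 3.34731663e-04, -7.49738262e-04, -7.84902967e-04,  3.89568455e-06,
       -1.01090161e-03, -2.01777571e-04, -1.27756264e-03]), 'joint_torque': array([ 9.22257968e-04, -5.63386273e+01,  1.22690152e+00, -1.93446475e+01,
        1.11490890e-02,  1.04197883e-02, -6.05269435e-06]), 'tcp_pos': array([287.59671665, 582.25350661, 244.3904382 ]), 'tool_rot': array([ 2.27412064e-01,  9.73798168e-01, -9.17861450e-04, -1.94359179e-04]), 'wrist_force': array([ 0.44201727, -0.19927697, -0.28310694]), 'ft_torque': array([ 0.02126775, -0.03931275,  0.02028548]), 'gripper_force': 0.0, 'finger_gap': 1.0039820379813273}
side {'fov_y': 49.939173417794805, 'cx': 244.59214799111857, 'cy': 198.1103774433023, 'D': array([-0.14409861,  0.        ,  0.        ,  0.        ,  0.        ]), 'R': array([[ 0.87300886, -0.48750803, -0.01383663],
       [-0.30232173, -0.51868684, -0.79972841],
       [ 0.38269714,  0.70235311, -0.60020248]]), 't': array([-456.89236409,  32
[... 433 characters left out ...]
v_y': 43.30184429754728, 'cx': 253.33189444560173, 'cy': 189.66744823528924, 'D': array([-0.01161895,  0.        ,  0.        ,  0.        ,  0.        ]), 'R': array([[ 0.00119164, -0.99986568,  0.01634624],
       [-0.9901245 , -0.00347123, -0.14014787],
       [ 0.14018579, -0.0160178 , -0.98999564]]), 't': array([  17.4894214 ,  569.41384113, 1209.40111897])}
carrier_grip [([519.9, 127.0, 210.3], 0.75)]
carrier_saddle []
carrier_waiting_saddle [([519.7, 227.0, 212.0], 0.75)]
rail_a_stop [([530.6, 142.3, 15.8], 0.6), ([547.3, -171.8, 13.5], 0.39)]
rail_a_far [([536.4, 142.3, 16.4], 0.8)]
rail_b_stop [([542.3, -165.7, 13.5], 0.72)]
rail_b_far [([551.7, -170.7, 14.0], 0.85)]
pin []
catch []
```

View pics/side0.png

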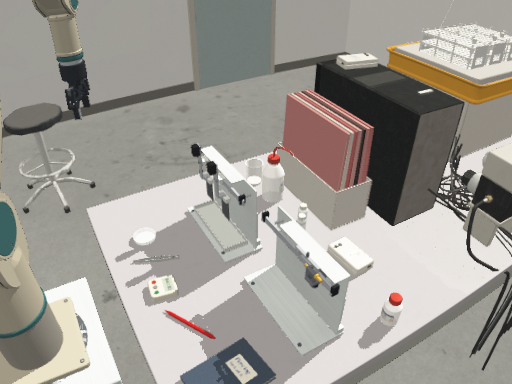

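View pics/top0.png

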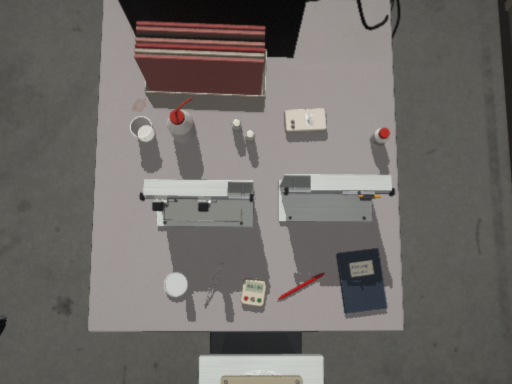

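The side view shows the draining stand at about (225,190) and the measuring stand at about (300,260), with the orange catch near (313,270). In the top view the grips are at about (158,206) and (203,206), and the rails run along rows 183–195. I'll zoom in on both.

Run:
```python
import cv2,numpy as np
t=cv2.imread("pics/top0.png");s=cv2.imread("pics/side0.png")
a=cv2.resize(t[170:235,132:265],None,fx=6,fy=6,interpolation=cv2.INTER_CUBIC)[:300,:798]
b=cv2.resize(t[170:220,270:403],None,fx=6,fy=6,interpolation=cv2.INTER_CUBIC)[:300,:798]
cv2.imwrite("pics/t1.png",np.vstack([a,b]))
cv2.imwrite("pics/s1.png",cv2.resize(s[140:290,185:350],(660,600),interpolation=cv2.INTER_CUBIC))
```

```text
(no output)
```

View pics/t1.png

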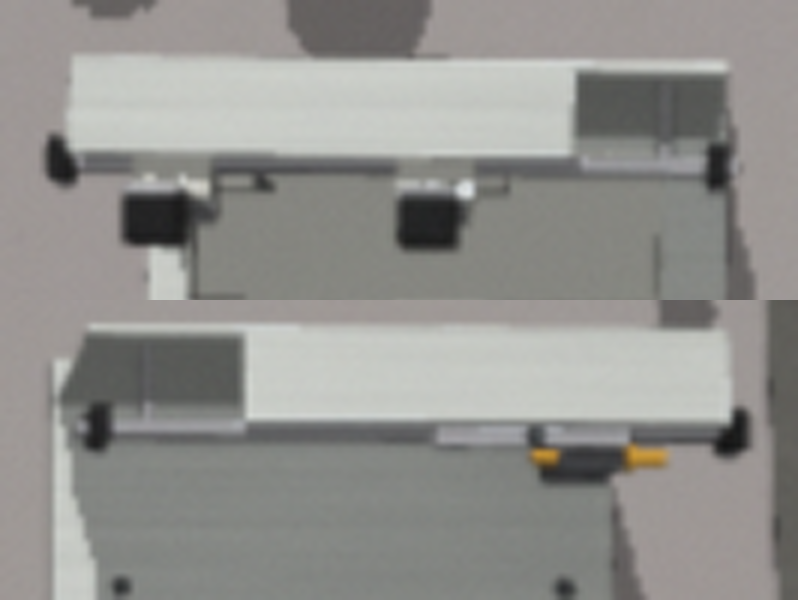

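View pics/s1.png

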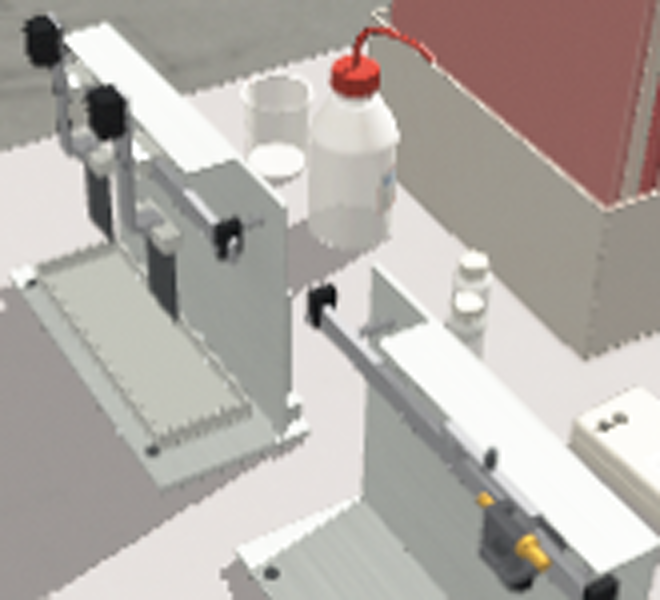

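The crops show:
- **Stops:** the draining stop is at about top-image pixel (252,197) and the measuring stop at about (286,191).
- **Carrier:** the target grip is at about (203,206).
- **Dock:** the orange dock screw is at about (370,196), with the catch nose to its left.

Next I'll measure these precisely.

```bash
cat > h.py <<'E'
import cv2,numpy as np
from plant import camera_info
def cam(c):
    i=camera_info(c);f=192/np.tan(np.radians(i["fov_y"]/2))
    return np.array([[f,0,i["cx"]],[0,f,i["cy"]],[0,0,1]]),i["D"],i["R"],i["t"]
def ray(c,p,z):
    K,D,R,t=cam(c);u=cv2.undistortPoints(np.array([[p]],float),K,D)[0,0]
    C=-R.T@t;d=R.T@np.r_[u,1];return C+d*(z-C[2])/d[2]
def proj(c,X):
    K,D,R,t=cam(c);return cv2.projectPoints(np.array([X],float),cv2.Rodrigues(R)[0],t,K,D)[0][0,0]
def dark(img,x0,x1,y0,y1,th=60):
    g=255.-img[y0:y1,x0:x1].max(2);w=np.clip(g-(255-th)+40,0,40)*(img[y0:y1,x0:x1].max(2)<th+40)
    ys,xs=np.mgrid[y0:y1,x0:x1];return np.array([(w*xs).sum(),(w*ys).sum()])/w.sum(),w.sum()/40
E
python3 - <<'E'
from h import *
T=cv2.imread("pics/top0.png")
for n,b,z in(("stopA",(248,256,193,203),192),("farA",(138,146,191,202),192),("stopB",(282,290,186,196),192),("farB",(389,397,187,198),192),("grip",(196,211,200,213),234),("gripW",(150,166,200,213),234)):
    p,a=dark(T,*b);print(n,p.round(2),a,ray("top",p,z).round(1))
# rail top strip
for nm,cols,r in(("A",range(231,249,2),(193,204)),("B",range(291,310,2),(186,196))):
    for c in cols[::3]:print(nm,c,T[r[0]:r[1],c].max(1))
S=cv2.imread("pics/side0.png")
for n,b,z in(("stopA",(237,248,192,206),190),("stopB",(260,271,209,224),190),("grip",(205,219,158,177),219)):
    p,a=dark(S,*b);print(n,p.round(2),a,ray("side",p,z).round(1))
E
```

```text
stopA [251.19 197.42] 26.925 [530.1  26.1 192. ]
farA [141.62 196.66] 27.3 [531.  273.1 192. ]
stopB [285.92 190.34] 31.8 [546.6 -52.6 192. ]
farB [391.7 192.2] 29.875 [ 543.1 -293.8  192. ]
grip [203.07 206.76] 89.975 [504.2 130.7 234. ]
gripW [158.36 206.18] 101.2 [505.1 227.2 234. ]
A 231 [130 136 140 143 154 128 109 127 134 134 135]
A 237 [129 137 144 145 155 134 110 128 132 136 136]
A 243 [ 99 125 136 149 158 141 113 129 135 134 134]
B 291 [ 93 106 130 134 152 152 105 110 129 132]
B 297 [ 93 110 129 135 151 152 104 101 125 134]
B 303 [ 91 108 126 134 152 153 106 102 124 132]
B 309 [ 96 109 127 137 167 159 119 104 125 135]
stopA [241.28 198.54] 43.175 [529.   20.4 190. ]
stopB [264.69 215.09] 42.35 [544.2 -57.7 190. ]
grip [211.21 167.76] 107.175 [507.7 131.7 219. ]
```

Run:
```python
from h import *
T=cv2.imread("pics/top0.png").astype(float).mean(2)
def edge(c,lo,hi,s):
    g=np.clip(np.diff(T[lo:hi,c])*s,0,None);return lo+.5+(g*np.arange(len(g))).sum()/g.sum()
def line(nm,cols,lo,hi,s,z):
    P=np.array([ray("top",(c,edge(c,lo,hi,s)),z)[:2] for c in cols])
    k=np.polyfit(P[:,1],P[:,0],1);r=P[:,0]-np.polyval(k,P[:,1]);k=np.polyfit(P[abs(r)<1.5,1],P[abs(r)<1.5,0],1)
    print(nm,"yaw deg",-np.degrees(np.arctan(k[0])).round(2),"rms",r.std().round(2),"x at",[(y,round(np.polyval(k,y),1)) for y in(30,130,-57,-180)])
line("A front",list(range(170,194))+list(range(212,227)),193,199,-1,197)
line("A back",range(146,225),177,184,1,197)
line("B front",range(313,340),187,193,-1,197)
line("B back",range(288,388),172,179,1,197)
for n,p in(("A",(243,197.1)),("A",(232,196.9)),("B",(293,190.5)),("B",(306,190.6))):print(n,ray("top",p,185).round(1))
for n,x in(("docknose",359),("orange l",358.5),("block l",343)):print(n,ray("top",(x,193),195).round(1))
```

```text
A front yaw deg -0.06 rms 0.25 x at [(30, np.float64(532.6)), (130, np.float64(532.7)), (-57, np.float64(532.5)), (-180, np.float64(532.4))]
A back yaw deg -0.2 rms 0.49 x at [(30, np.float64(569.7)), (130, np.float64(570.1)), (-57, np.float64(569.4)), (-180, np.float64(569.0))]
B front yaw deg 0.14 rms 0.06 x at [(30, np.float64(546.8)), (130, np.float64(546.5)), (-57, np.float64(547.0)), (-180, np.float64(547.3))]
B back yaw deg -0.52 rms 0.32 x at [(30, np.float64(585.7)), (130, np.float64(586.6)), (-57, np.float64(584.9)), (-180, np.float64(583.8))]
A [531.7  44.7 185. ]
A [532.1  69.7 185. ]
B [547.2 -69.4 185. ]
B [547.1 -99.1 185. ]
docknose [ 540.6 -218.2  195. ]
orange l [ 540.6 -217.1  195. ]
block l [ 540.5 -181.8  195. ]
```

arm_command([
  [0.015,-0.03,0.05,0,0,6,0.06],
  [0.04,-0.08,0.06,0,0,13,0.05],
  [0.066,-0.137,0.06,0,0,20,0.05],
  [0.092,-0.19,0.06,0,0,26,0.05],
  [0.118,-0.244,0.06,0,0,26,0.05],
], newtons=40)

```text
t: 1.62
tcp_pos: [406.7, 337.0, 305.7]
tool_rot: [0.002, 1.0, 0.0, 0.0]
wrist_force: [1.2, -0.3, 0.2]
finger_gap: 0.584
gripper_force: 0.0
```

arm_command([
  [0.025,-0.052,0,0,0,0,0.05],
  [0.05,-0.104,0,0,0,0,0.05],
  [0.075,-0.156,0,0,0,0,0.05],
  [0.1,-0.208,0,0,0,0,0.05],
  [0.1,-0.208,-0.02,0,0,0,0.05],
])

```text
t: 2.25
tcp_pos: [509.1, 125.1, 286.5]
tool_rot: [0.007, 1.0, -0.001, 0.002]
wrist_force: [0.1, 1.3, -0.6]
finger_gap: 0.585
gripper_force: 0.0
```

Run:
```python
from plant import sensors
print(sensors.get_obs())
```

```text
{'t': 2.25, 'joint_pos': array([-3.02401727e-01,  3.97332930e-01,  8.39973702e-03,  1.81749791e+00,
       -1.22763574e-04,  9.22533731e-01,  1.26146737e+00]), 'dq': array([-0.05457041,  0.18803409, -0.08712177,  0.26682477, -0.03593138,
       -0.40765573, -0.03269212]), 'joint_torque': array([  2.69764155, -44.85349774,   2.349656  , -19.63021159,
         0.42406267,   0.4988949 ,   0.30115114]), 'tcp_pos': array([509.07128307, 125.05072559, 286.46854454]), 'tool_rot': array([ 7.36973137e-03,  9.99969353e-01, -8.74173236e-04,  2.49321856e-03]), 'wrist_force': array([ 0.12267827,  1.29169588, -0.55254745]), 'ft_torque': array([ 0.10640682,  0.01064375, -0.00810483]), 'gripper_force': 0.0, 'finger_gap': 0.5850565771492235}
```

arm_command([
  [0,0,0,0,0,0,0.05],
  [0,0,-0.03,0,0,0,0.05],
  [0,0,-0.05,0,0,0,0.05],
  [0,0,-0.067,0,0,0,0.05],
  [0,0,-0.067,0,0,0,0.05],
])

```text
t: 2.88
tcp_pos: [505.0, 131.9, 218.0]
tool_rot: [0.001, 1.0, -0.0, -0.001]
wrist_force: [-0.2, -0.1, 0.6]
finger_gap: 0.586
gripper_force: 0.0
```

Run:
```python
from plant import sensors,capture
from h import *
o=sensors.get_obs();print(o["tcp_pos"],o["tool_rot"],o["wrist_force"])
S=capture("side");T=capture("top")
a=cv2.resize(S[110:230,165:275],(550,600),interpolation=2);b=cv2.resize(T[175:225,180:260],(800//3,500//3))
cv2.imwrite("pics/g1.png",a[:,:,::-1])
```

```text
[505.02261217 131.86942708 217.98512418] [ 1.46973358e-03  9.99998460e-01 -3.74587911e-05 -9.58349798e-04] [-0.22362647 -0.11677819  0.63986352]
```

View pics/g1.png

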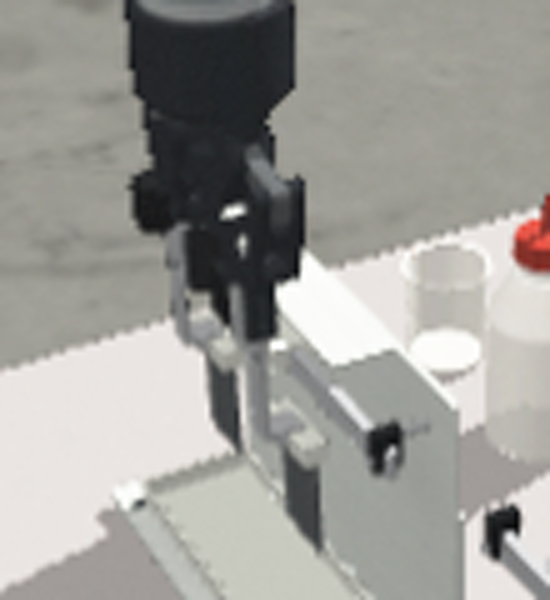

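The open fingers straddle the grip block, around crop (245,260), and the stop is clear at (385,445). Now I'll close the gripper.

arm_command([
  [0,0,0,0,0,0,0.015],
  [0,0,0,0,0,0,0.015],
  [0,0,0,0,0,0,0.015],
  [0,0,0,0,0,0,0.015],
  [0,0,0,0,0,0,0.015],
], newtons=50)

```text
t: 3.6
tcp_pos: [506.3, 131.3, 219.2]
tool_rot: [0.002, 1.0, 0.0, 0.001]
wrist_force: [-1.8, 0.2, 5.8]
finger_gap: 0.227
gripper_force: 48.8
```

arm_command([
  [0,0,0.0005,0,0,0,0.015],
  [0,0,0.001,0,0,0,0.015],
  [0,-0.002,0.001,0,0,0,0.015],
  [0,-0.004,0.001,0,0,0,0.015],
])

```text
t: 4.1
tcp_pos: [505.8, 127.0, 219.3]
tool_rot: [0.002, 1.0, 0.0, 0.0]
wrist_force: [0.7, 1.8, 2.1]
finger_gap: 0.228
gripper_force: 48.8
```

arm_command([
  [0,-0.006,0.0005,0,0,0,0.015],
  [0,-0.014,0.001,0,0,0,0.015],
  [0,-0.022,0.001,0,0,0,0.015],
  [0,-0.03,0.001,0,0,0,0.015],
  [0,-0.036,0.001,0,0,0,0.015],
])

```text
t: 4.72
tcp_pos: [505.7, 89.9, 220.2]
tool_rot: [0.003, 1.0, -0.0, -0.0]
wrist_force: [-0.2, 0.3, -1.9]
finger_gap: 0.231
gripper_force: 48.2
```

arm_command([
  [0,-0.01,0,0,0,0,0.015],
  [0,-0.019,0,0,0,0,0.015],
  [0,-0.028,0,0,0,0,0.015],
  [0,-0.036,0,0,0,0,0.015],
  [0,-0.036,0,0,0,0,0.015],
])

```text
t: 5.35
tcp_pos: [505.8, 53.9, 220.3]
tool_rot: [0.003, 1.0, -0.0, -0.0]
wrist_force: [0.6, -0.6, -2.1]
finger_gap: 0.226
gripper_force: 48.4
```

arm_command([
  [0.0015,0,0,0,0,0,0.015],
  [0.003,0,0,0,0,0,0.015],
  [0.003,0,0,0,0,0,0.015],
])

```text
t: 5.72
tcp_pos: [507.6, 55.1, 220.0]
tool_rot: [0.002, 1.0, -0.0, -0.001]
wrist_force: [-5.0, -0.1, 0.6]
finger_gap: 0.231
gripper_force: 48.2
```

arm_command([
  [-0.003,0,0,0,0,0,0.015],
  [-0.006,0,0,0,0,0,0.015],
  [-0.006,0,0,0,0,0,0.015],
])

```text
t: 6.1
tcp_pos: [503.8, 55.0, 220.7]
tool_rot: [0.002, 1.0, 0.0, 0.001]
wrist_force: [0.7, 0.2, -2.3]
finger_gap: 0.223
gripper_force: 48.8
```

arm_command([
  [0.0028,0,0,0,0,0,0.015],
  [0.0028,0,0.008,0,0,0,0.015],
  [0.0028,0,0.018,0,0,0,0.015],
  [0.0028,0,0.028,0,0,0,0.015],
  [0.0028,0,0.028,0,0,0,0.015],
])

```text
t: 6.72
tcp_pos: [506.4, 54.9, 249.5]
tool_rot: [0.003, 1.0, 0.0, 0.001]
wrist_force: [-0.5, -0.0, -2.0]
finger_gap: 0.227
gripper_force: 49.0
```

arm_command([
  [0,-0.01,0,0,0,0,0.015],
  [0,-0.025,0,0,0,0,0.015],
  [0,-0.04,0,0,0,0,0.015],
  [0,-0.055,0,0,0,0,0.015],
  [0,-0.067,0,0,0,0,0.015],
])

```text
t: 7.35
tcp_pos: [505.6, -13.8, 248.2]
tool_rot: [0.003, 1.0, -0.0, -0.0]
wrist_force: [0.2, 0.6, -2.2]
finger_gap: 0.227
gripper_force: 49.0
```

arm_command([
  [0,0,0,0,0,0,0.015],
  [0.008,0,0,0,0,-0.2,0.015],
  [0.0155,0,0,0,0,-0.4,0.015],
  [0.0155,0,0,0,0,-0.4,0.015],
])

```text
t: 7.85
tcp_pos: [522.1, -11.6, 248.3]
tool_rot: [0.006, 1.0, 0.0, 0.0]
wrist_force: [-0.0, -0.4, -2.1]
finger_gap: 0.227
gripper_force: 49.0
```

Run:
```python
from plant import sensors,capture
from h import *
o=sensors.get_obs();print(o["tcp_pos"],o["tool_rot"],o["wrist_force"])
S=capture("side")
cv2.imwrite("pics/g2.png",cv2.resize(S[120:280,195:345],(562,600),interpolation=2)[:,:,::-1])
```

```text
[522.09587456 -11.56483782 248.2562712 ] [5.50936958e-03 9.99984764e-01 1.09469631e-04 3.25213511e-04] [-0.04785408 -0.43012653 -2.10142719]
```

View pics/g2.png

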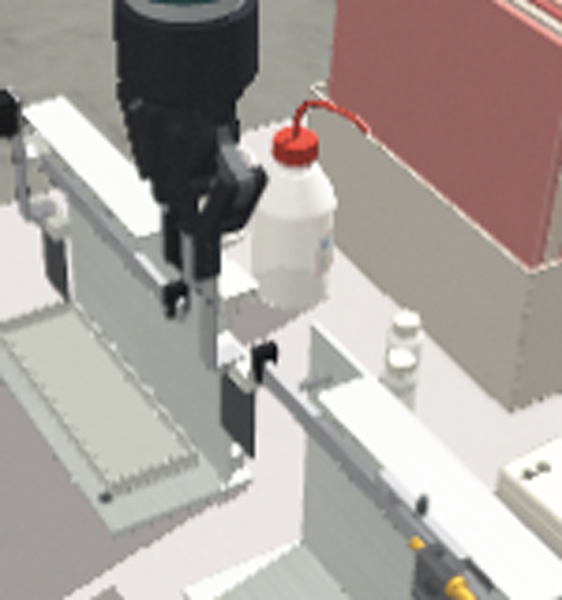

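The carrier hangs free in the gap, with its saddle at about crop (232,350) and the measuring stop at (263,360). Next I'll cross that stop.

arm_command([
  [0,-0.012,0,0,0,0,0.015],
  [0,-0.028,0,0,0,0,0.015],
  [0,-0.044,0,0,0,0,0.015],
  [-0.0003,-0.06,0,0,0,0,0.015],
  [-0.0003,-0.072,0,0,0,0,0.015],
])

```text
t: 8.52
tcp_pos: [520.7, -85.9, 248.3]
tool_rot: [0.007, 1.0, -0.0, -0.0]
wrist_force: [-0.9, 0.2, -2.3]
finger_gap: 0.229
gripper_force: 49.0
```

arm_command([
  [0,0,0,0,0,0,0.015],
  [0,0,-0.008,0,0,0,0.015],
  [0,0,-0.014,0,0,0,0.015],
  [0,0,-0.017,0,0,0,0.015],
  [0,0,-0.017,0,0,0,0.015],
])

```text
t: 9.15
tcp_pos: [520.7, -83.9, 230.9]
tool_rot: [0.006, 1.0, 0.0, -0.0]
wrist_force: [-0.6, -0.2, -2.0]
finger_gap: 0.222
gripper_force: 49.1
```

Run:
```python
from plant import sensors,capture
from h import *
o=sensors.get_obs();print(o["tcp_pos"],o["tool_rot"],o["wrist_force"])
S=capture("side")
cv2.imwrite("pics/g3.png",cv2.resize(S[150:290,220:350],(557,600),interpolation=2)[:,:,::-1])
```

```text
[520.67880628 -83.87276532 230.92745873] [ 5.73276628e-03  9.99983486e-01  7.48931211e-05 -3.97536515e-04] [-0.58185959 -0.19472754 -1.95814235]
```

View pics/g3.png

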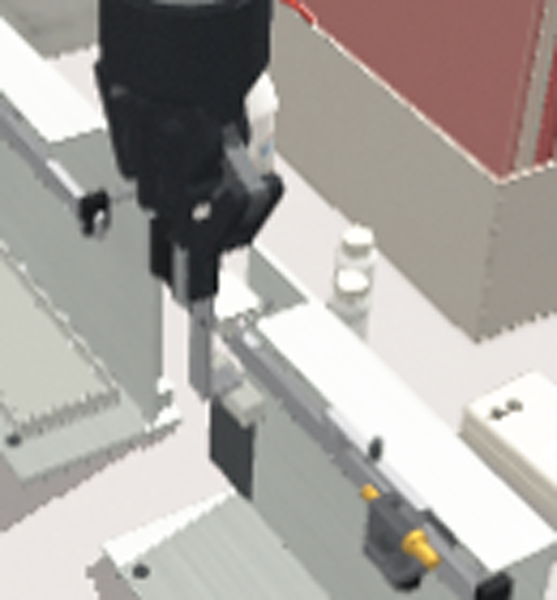

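The saddle, around crop (237,300), is over the measuring rail inside the stop. I'll lower it gently and watch the force.

arm_command([
  [0,0,-0.0015,0,0,0,0.015],
  [0,0,-0.003,0,0,0,0.015],
  [0,0,-0.003,0,0,0,0.015],
])

```text
t: 9.57
tcp_pos: [520.8, -84.2, 228.3]
tool_rot: [0.006, 1.0, 0.0, -0.0]
wrist_force: [-0.4, 0.4, -2.5]
finger_gap: 0.227
gripper_force: 49.1
```

arm_command([
  [0,0,-0.001,0,0,0,0.015],
  [0,0,-0.002,0,0,0,0.015],
  [0,0,-0.002,0,0,0,0.015],
])

```text
t: 9.95
tcp_pos: [520.8, -84.2, 226.2]
tool_rot: [0.006, 1.0, 0.0, -0.0]
wrist_force: [-0.2, -0.4, -1.2]
finger_gap: 0.223
gripper_force: 49.1
```

arm_command([
  [0,0,-0.0015,0,0,0,0.015],
  [0,0,-0.003,0,0,0,0.015],
  [0,0,-0.003,0,0,0,0.015],
])

```text
t: 10.32
tcp_pos: [520.7, -84.2, 223.1]
tool_rot: [0.006, 1.0, 0.0, -0.0]
wrist_force: [-0.1, 0.3, -2.0]
finger_gap: 0.225
gripper_force: 49.1
```

arm_command([
  [0,0,-0.0015,0,0,0,0.015],
  [0,0,-0.0025,0,0,0,0.015],
  [0,0,-0.0025,0,0,0,0.015],
])

```text
t: 10.7
tcp_pos: [520.7, -84.2, 220.7]
tool_rot: [0.006, 1.0, 0.0, -0.0]
wrist_force: [-0.0, 0.3, -1.3]
finger_gap: 0.227
gripper_force: 49.1
```

Clean entry. Next I'll seat it and feel for the middle of the slot.

arm_command([
  [0.0015,0,-0.0005,0,0,0,0.015],
  [0.003,0,-0.0005,0,0,0,0.015],
  [0.003,0,-0.0005,0,0,0,0.015],
])

```text
t: 11.08
tcp_pos: [522.4, -84.2, 220.0]
tool_rot: [0.006, 1.0, 0.0, -0.002]
wrist_force: [-5.2, 0.3, 0.5]
finger_gap: 0.229
gripper_force: 48.9
```

arm_command([
  [-0.003,0,0,0,0,0,0.015],
  [-0.006,0,0,0,0,0,0.015],
  [-0.006,0,0,0,0,0,0.015],
])

```text
t: 11.45
tcp_pos: [518.5, -84.1, 220.6]
tool_rot: [0.006, 1.0, -0.0, 0.001]
wrist_force: [0.3, -0.2, -1.7]
finger_gap: 0.224
gripper_force: 48.9
```

arm_command([
  [0.0026,-0.002,-0.0003,0,0,0,0.015],
  [0.0025,-0.008,-0.0003,0,0,0,0.015],
  [0.0024,-0.015,-0.0003,0,0,0,0.015],
  [0.0024,-0.022,-0.0003,0,0,0,0.015],
  [0.0023,-0.028,-0.0003,0,0,0,0.015],
])

```text
t: 12.08
tcp_pos: [520.1, -113.0, 220.0]
tool_rot: [0.006, 1.0, -0.0, -0.0]
wrist_force: [0.9, 0.4, -2.3]
finger_gap: 0.226
gripper_force: 49.1
```

arm_command([
  [0,-0.004,0,0,0,0,0.015],
  [-0.0001,-0.008,0,0,0,0,0.015],
  [-0.0001,-0.012,0,0,0,0,0.015],
  [-0.0002,-0.016,0,0,0,0,0.015],
  [-0.0002,-0.02,0,0,0,0,0.015],
])

```text
t: 12.7
tcp_pos: [520.0, -132.4, 220.0]
tool_rot: [0.006, 1.0, 0.0, -0.0]
wrist_force: [-0.2, -0.6, -2.0]
finger_gap: 0.224
gripper_force: 49.1
```

arm_command([
  [0,-0.003,0,0,0,0,0.015],
  [-0.0001,-0.006,0,0,0,0,0.015],
  [-0.0001,-0.009,0,0,0,0,0.015],
  [-0.0001,-0.012,0,0,0,0,0.015],
  [-0.0001,-0.012,0,0,0,0,0.015],
])

```text
t: 13.32
tcp_pos: [519.8, -144.5, 220.0]
tool_rot: [0.006, 1.0, -0.0, 0.0]
wrist_force: [-0.7, 0.6, -2.3]
finger_gap: 0.225
gripper_force: 49.0
```

arm_command([
  [0,-0.003,0,0,0,0,0.015],
  [-0.0001,-0.006,0,0,0,0,0.015],
  [-0.0001,-0.009,0,0,0,0,0.015],
  [-0.0001,-0.012,0,0,0,0,0.015],
  [-0.0001,-0.012,0,0,0,0,0.015],
])

```text
t: 13.95
tcp_pos: [519.7, -156.6, 220.0]
tool_rot: [0.006, 1.0, -0.0, -0.0]
wrist_force: [-0.0, -0.1, -0.6]
finger_gap: 0.226
gripper_force: 49.0
```

arm_command([
  [0,-0.002,0,0,0,0,0.015],
  [0,-0.004,0,0,0,0,0.015],
  [-0.0001,-0.006,0,0,0,0,0.015],
  [-0.0001,-0.008,0,0,0,0,0.015],
  [-0.0001,-0.008,0,0,0,0,0.015],
])

```text
t: 14.58
tcp_pos: [519.6, -164.5, 220.0]
tool_rot: [0.006, 1.0, -0.0, -0.0]
wrist_force: [0.1, -0.1, -1.8]
finger_gap: 0.227
gripper_force: 49.1
```

arm_command([
  [0,-0.002,0,0,0,0,0.015],
  [0,-0.004,0,0,0,0,0.015],
  [-0.0001,-0.006,0,0,0,0,0.015],
  [-0.0001,-0.008,0,0,0,0,0.015],
  [-0.0001,-0.008,0,0,0,0,0.015],
])

```text
t: 15.2
tcp_pos: [519.4, -172.0, 219.9]
tool_rot: [0.006, 1.0, 0.0, -0.0]
wrist_force: [0.2, 1.1, -2.8]
finger_gap: 0.225
gripper_force: 49.3
```

arm_command([
  [0,-0.002,0,0,0,0,0.015],
  [0,-0.004,0,0,0,0,0.015],
  [-0.0001,-0.006,0,0,0,0,0.015],
  [-0.0001,-0.008,0,0,0,0,0.015],
  [-0.0001,-0.008,0,0,0,0,0.015],
])

```text
t: 15.82
tcp_pos: [519.4, -180.9, 220.0]
tool_rot: [0.006, 1.0, -0.0, 0.0]
wrist_force: [0.0, 0.8, -3.6]
finger_gap: 0.225
gripper_force: 48.8
```

arm_command([
  [0,-0.002,0,0,0,0,0.015],
  [0,-0.004,0,0,0,0,0.015],
  [-0.0001,-0.006,0,0,0,0,0.015],
  [-0.0001,-0.008,0,0,0,0,0.015],
  [-0.0001,-0.008,0,0,0,0,0.015],
])

```text
t: 16.45
tcp_pos: [519.3, -188.6, 220.0]
tool_rot: [0.006, 1.0, -0.0, 0.0]
wrist_force: [-0.8, 0.1, -2.7]
finger_gap: 0.227
gripper_force: 48.9
```

arm_command([
  [0,-0.001,0,0,0,0,0.015],
  [0,-0.002,0,0,0,0,0.015],
  [0,-0.003,0,0,0,0,0.015],
  [0,-0.003,0,0,0,0,0.015],
])

```text
t: 16.95
tcp_pos: [519.3, -191.3, 220.0]
tool_rot: [0.006, 1.0, -0.0, -0.0]
wrist_force: [0.3, -0.6, -3.2]
finger_gap: 0.227
gripper_force: 49.0
```

arm_command([
  [0,-0.001,0,0,0,0,0.015],
  [0,-0.002,0,0,0,0,0.015],
  [0,-0.003,0,0,0,0,0.015],
  [0,-0.003,0,0,0,0,0.015],
])

```text
t: 17.45
tcp_pos: [519.3, -194.4, 220.0]
tool_rot: [0.006, 1.0, -0.0, -0.0]
wrist_force: [0.4, -0.4, -2.5]
finger_gap: 0.221
gripper_force: 49.0
```

arm_command([
  [0,-0.001,0,0,0,0,0.015],
  [0,-0.002,0,0,0,0,0.015],
  [0,-0.003,0,0,0,0,0.015],
  [0,-0.003,0,0,0,0,0.015],
])

```text
t: 17.95
tcp_pos: [519.3, -197.4, 220.0]
tool_rot: [0.006, 1.0, -0.0, 0.0]
wrist_force: [0.1, 0.6, -3.4]
finger_gap: 0.223
gripper_force: 49.0
```

arm_command([
  [0,-0.001,0,0,0,0,0.015],
  [0,-0.002,0,0,0,0,0.015],
  [0,-0.002,0,0,0,0,0.015],
])

```text
t: 18.32
tcp_pos: [519.3, -199.4, 220.0]
tool_rot: [0.006, 1.0, -0.0, 0.0]
wrist_force: [0.1, -0.2, -2.8]
finger_gap: 0.226
gripper_force: 49.0
```

arm_command([
  [0,-0.001,0,0,0,0,0.015],
  [0,-0.002,0,0,0,0,0.015],
  [0,-0.003,0,0,0,0,0.015],
  [0,-0.003,0,0,0,0,0.015],
])

```text
t: 18.82
tcp_pos: [519.3, -202.2, 220.0]
tool_rot: [0.006, 1.0, 0.0, -0.0]
wrist_force: [-0.2, 0.7, -4.1]
finger_gap: 0.229
gripper_force: 49.1
```

arm_command([
  [0,-0.001,0,0,0,0,0.015],
  [0,-0.002,0,0,0,0,0.015],
  [0,-0.003,0,0,0,0,0.015],
  [0,-0.003,0,0,0,0,0.015],
])

```text
t: 19.32
tcp_pos: [519.3, -204.5, 220.0]
tool_rot: [0.006, 1.0, 0.0, -0.0]
wrist_force: [-0.7, 4.9, -1.9]
finger_gap: 0.227
gripper_force: 49.6
```

Pin contact. I'll press on a little further.

arm_command([
  [0,-0.001,0,0,0,0,0.015],
  [0,-0.002,0,0,0,0,0.015],
  [0,-0.003,0,0,0,0,0.015],
  [0,-0.003,0,0,0,0,0.015],
])

```text
t: 19.82
tcp_pos: [519.3, -207.1, 220.0]
tool_rot: [0.006, 1.0, 0.001, -0.0]
wrist_force: [-0.6, 6.3, -1.2]
finger_gap: 0.226
gripper_force: 49.9
```

arm_command([
  [0,-0.001,0,0,0,0,0.015],
  [0,-0.002,0,0,0,0,0.015],
  [0,-0.002,0,0,0,0,0.015],
])

```text
t: 20.2
tcp_pos: [519.4, -208.6, 220.0]
tool_rot: [0.006, 1.0, 0.001, -0.0]
wrist_force: [-0.8, 7.3, 0.1]
finger_gap: 0.226
gripper_force: 50.0
```

arm_command([
  [0,-0.001,0,0,0,0,0.015],
  [0,-0.0015,0,0,0,0,0.015],
  [0,-0.0015,0,0,0,0,0.015],
])

```text
t: 20.58
tcp_pos: [519.4, -209.6, 220.0]
tool_rot: [0.005, 1.0, 0.001, -0.0]
wrist_force: [-0.7, 7.8, 1.3]
finger_gap: 0.222
gripper_force: 50.2
```

arm_command([
  [0,0.001,0,0,0,0,0.015],
  [0,0.002,0,0,0,0,0.015],
  [0,0.003,0,0,0,0,0.015],
  [0,0.004,0,0,0,0,0.015],
  [0,0.004,0,0,0,0,0.015],
])

```text
t: 21.2
tcp_pos: [519.3, -207.0, 220.0]
tool_rot: [0.006, 1.0, 0.0, -0.0]
wrist_force: [-0.8, 5.6, -1.2]
finger_gap: 0.229
gripper_force: 49.8
```

arm_command([
  [0,0.001,0,0,0,0,0.015],
  [0,0.002,0,0,0,0,0.015],
  [0,0.003,0,0,0,0,0.015],
  [0,0.003,0,0,0,0,0.015],
])

```text
t: 21.7
tcp_pos: [519.3, -206.4, 220.0]
tool_rot: [0.007, 1.0, -0.001, 0.0]
wrist_force: [1.1, -2.0, -3.8]
finger_gap: 0.223
gripper_force: 48.5
```

Run:
```python
from plant import sensors,capture
from h import *
o=sensors.get_obs();print(o["tcp_pos"],o["wrist_force"])
S=capture("side");print(proj("side",(546,-190,200)))
cv2.imwrite("pics/g4.png",cv2.resize(S[205:305,260:360],(600,600),interpolation=2)[:,:,::-1])
```

```text
[ 519.29614567 -206.44775733  220.04329139] [ 1.09663009 -2.02529534 -3.80774384]
[301.02752415 248.03952451]
```

View pics/g4.png

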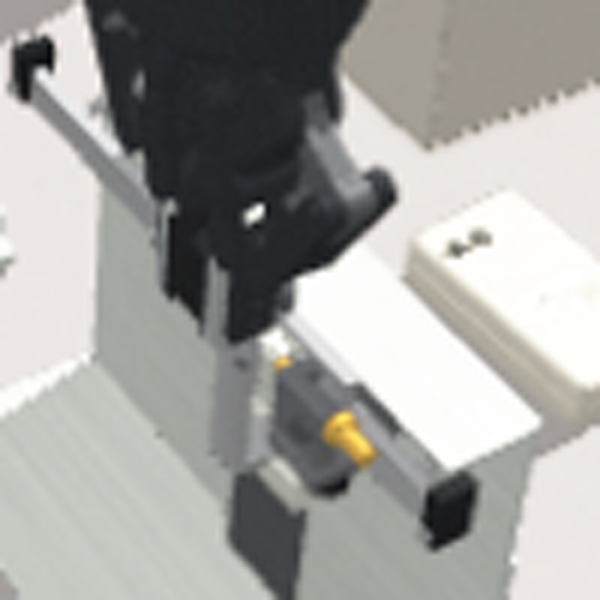

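The pull reversed to −2 N while the carrier stayed put, so the catch is holding it. The picture shows the saddle at about crop (275,345), up against the dock. I'll unload, open the fingers and rise.

arm_command([
  [0,-0.0008,-0.0004,0,0,0,0.015],
  [0,-0.0008,-0.0004,0,0,0,0.015],
  [0,-0.0008,-0.0004,0,0,0,0.03],
  [0,-0.0008,-0.0004,0,0,0,0.04],
  [0,-0.0008,-0.0004,0,0,0,0.04],
])

```text
t: 22.38
tcp_pos: [519.6, -205.1, 219.8]
tool_rot: [0.006, 1.0, 0.0, 0.0]
wrist_force: [-0.0, -0.5, 0.2]
finger_gap: 0.469
gripper_force: 0.0
```

arm_command([
  [0,0,0,0,0,0,0.04],
  [0,0,0.01,0,0,0,0.04],
  [0,0,0.03,0,0,0,0.04],
  [0,0,0.06,0,0,0,0.04],
  [0,0,0.1,0,0,0,0.04],
])

```text
t: 23.0
tcp_pos: [518.9, -205.3, 320.6]
tool_rot: [0.006, 1.0, 0.0, -0.001]
wrist_force: [-0.2, -0.3, 0.0]
finger_gap: 0.47
gripper_force: 0.0
```

arm_command([
  [-0.03,0.02,0.03,0,0,0,0.04],
  [-0.06,0.06,0.04,0,0,0,0.04],
  [-0.09,0.1,0.04,0,0,0,0.04],
  [-0.09,0.14,0.04,0,0,0,0.04],
  [-0.09,0.14,0.04,0,0,0,0.04],
])

```text
t: 23.62
tcp_pos: [429.3, -62.5, 360.7]
tool_rot: [0.003, 1.0, 0.001, 0.001]
wrist_force: [0.4, -0.4, 0.1]
finger_gap: 0.467
gripper_force: 0.0
```

Run:
```python
from plant import sensors,capture
from h import *
o=sensors.get_obs();print(o["tcp_pos"],o["wrist_force"])
S=capture("side");T=capture("top")
a=cv2.resize(S[205:305,260:360],(400,400),interpolation=2);b=cv2.resize(T[165:225,330:410],(400,300),interpolation=2)
cv2.imwrite("pics/g5.png",np.hstack([a,np.vstack([b,b[:100]*0])])[:,:,::-1])
p,n=dark(T[:,:,::-1],340,380,195,212);print(p,n,ray("top",p,234))
p,n=dark(T[:,:,::-1],150,166,200,213);print(p)
```

```text
[429.3286152  -62.47260398 360.70704247] [ 0.35941379 -0.43945323  0.14731559]
[362.95962315 199.19874383] 55.725 [ 521.73610782 -217.21147747  234.        ]
[158.34682501 206.19631604]
```

View pics/g5.png

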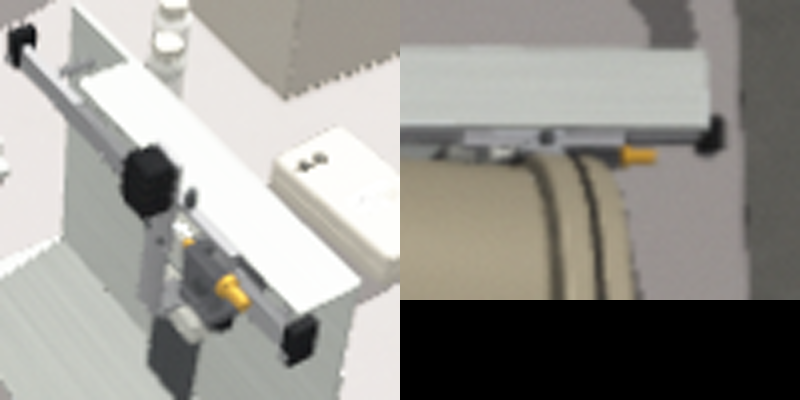

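The carrier hangs in the dock, with its grip at left-crop (150,180) and its coupon straight down. The top view is partly hidden by the arm. I'll check from the side view that the carrier didn't spring back, then hand in if it held.

Run:
```python
from plant import capture,workorder
from h import *
S=capture("side")
p,n=dark(S[:,:,::-1],286,307,238,262);r=ray("side",p,219)
print(p,n,r,"expected px",proj("side",(520.5,-206.4,219)), proj("side",(520.5,-201,219)))
# same bias as start: measured (507.7,131.7) for actual ~(506,131)
if r[1]<-203.5: print(workorder.hand_in())
```

```text
[296.61800583 250.22938213] 188.55 [ 522.82396569 -206.19589539  219.        ] expected px [295.65446321 250.73597662] [294.01062804 248.99490736]
the job is handed in; nothing more can be done
None
```

The carrier is on the measuring rail, held by the dropped catch against the pressed pin and let go, and the waiting carrier did not move; the job was handed in at about 24 s, with no verdict returned.

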